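Slide the coaster out from under the mixer and off the booth edge into the tub

ROBOT

A 6-joint arm with a two-finger parallel gripper is mounted at the origin on the work surface. World frame = base frame: x ahead of the robot, y to its left, z up, the work surface at z = 0. Lengths are in m, angles in rad, forces in N, time in s.
With the tool pointing down it reaches from about 0.325 to 0.85 m from the base axis. Payload 4.4 kg.
Tool frame: the origin (TCP) lies between the finger pads; the fingertips stand 11 mm ahead of it and the grasp point (between the pads) lies 8 mm behind it; y points along the fingers, x is the direction in which the jaws open and shut, and the axes are right-handed (so a half turn about y gives the same grasp; the last joint's range is limited). The gripper opens to 94 mm and grips with 3 to 60 N. Pads are 16 mm wide; open, the fingers measure 119 mm over their backs; the gripper's body (75 mm by 177 mm) begins 78 mm behind the grasp point.
Start: joints at [-1.458, 0.207, 1.542, -0, 1.393, -0.15], TCP at [0.15, -0.555, 0.216] pointing down, gripper open.
Joint ranges: [-2.73, 2.73], [-0.86, 2.22], [0.23, 2.46], [-1.11, 4.25], [0.08, 2.63], [-2.82, 2.82]. Speed limits (rad/s): [2.79, 2.79, 3.14, 3.14, 3.14, 3.14].

INTERFACE

Orientations are given as a unit quaternion [w, x, y, z].
In Python, from station import arm gives the robot as it stands.
- The arm moves only by the shell command python3 -m handwheel 'ROWS'. ROWS is JSON, one flat list of numbers, 7 for each row, row after row: the shift along the tool's x, y, z in mm, then the turn, a rotation vector about the tool's x, y, z in rad, then the closure, from 0 (fully open) to 1 (shut). A call has 1 to 10 rows; each row shifts and turns the pose as measured when the row begins, along the tool's axes as they then stand; what a row does not reach is not made up. A row lasts 1/12 s, in which the tool goes at most 41.7 mm and 7.16 degrees, less where a joint would pass 70% of its speed; a pose out of reach is approached as far as the arm can. A call is refused whole if a number of a shift passes 41.7 or a number of a turn 0.125, either way. A call with a gripper value outside its range is refused whole. The fingers move at their own pace and stop on an object; the grip force is fixed at half the most. Time passes only in rows, so rows that do not move let the fingers close. It gives the time, the measured TCP pose, the force and the opening at its end, in the units of the state.
- arm.state(): the state, without advancing time (a new reading comes with each control period).
- arm.snapshot(name): name is "scene" or "top" or "wrist"; returns a dict with "img" (480x640x3 uint8, red, green, blue), "range_z" (480x640 float32, m along the optical axis (not along the pixel's ray), 0 where there is no reading), "K" (3x3 intrinsics, pixels), "R" (3x3) and "t" (3): a world point X has camera coordinates R X + t; the wrist camera has in their place "mount" (4x4, takes a point from camera to tool coordinates, whose origin is the TCP and whose axes are the tool frame's). Camera axes: x right, y down, z forward; pixel columns grow to the right and rows downward; lengths in m; the calibration is good to about 2 mm. The wrist camera is an equidistant fisheye: a pixel r from the principal point sees the ray r / f radians off the axis. A picture is of the moment at which its call begins: read the wrist's pose just before it.
- arm.hand_in(): hands the job in, once; it reports no verdict.
The state is a dict: "time": time; "joint_pos": joint angles; "joint_velocities": joint speeds; "joint_torque": joint torques, N m; "tool_pos": TCP position; "orientation": TCP orientation; "force": force on the tool from outside, world axes, zero at the start; "ft_torque": the same for the moment, N m; "finger_gap": finger opening in m.
Only numpy, scipy, OpenCV 4.12 (cv2) and the standard library are available. Lean on these libraries where they do the work, as an engineer would, in place of code of your own. Each camera call takes 0.05 s, during which the arm holds its last target. There are 200 camera calls.

TASK

A record is playing, and a wooden coaster has slid half under the mixer. With light fingertip pressure (never as much as 15 N, not even at first touch, or the needle jumps) draw the coaster out from under the mixer and slide it over the table top, without lifting it, then push it off the table's front edge so that it drops into the black tub standing below. Do not shift the mixer or the tub, and leave the headphones, the glass and the record adapter where they are.

Things in the scene. Friction and masses are not known exactly. Their poses are not given: they have to be found in the camera images.
- coaster: Square light-wood coaster, lacquered, 100 x 100 x 8 mm, 35 to 70 g, flat on the table. Origin: centre of its underside; x, y parallel to its sides. At the start 45 to 70 mm of it shows in front (+x) of the mixer's face, turned up to 0.25 rad from the mixer; the rest lies in the gap beneath. Too wide to grip; under fingertips pressed on its top with 3 to 6 N it slides along with them, mostly without slipping.
- mixer: Two-channel mixer, grey case, aluminium panel, black knobs, 250 mm (x) by 290 mm (y), 3 kg, loose on four rubber feet. Origin: centre of the footprint at table height; x points to the table's front edge; its front face lies at x = +125 mm. Case underside 14 mm above the table, panel 78 mm, knobs up to 92 mm. Feet 22 mm in diameter at x = +-105, y = +-128 mm; the coaster lies between them.
- table: Dark wooden booth table. Origin: middle of its upper front edge. The straight edge runs along world y through this point; the level top lies on its -x side, 35 mm thick, no lip. It stands 0 to 8 mm lower than the robot's foot (z = 0), differently each time. At the start the coaster's front is 50 to 140 mm short of the edge. The record decks stand on it, left and right (|y| over 400 mm).
- tub: Black open plastic tub, 325 mm (its x) by 265 mm (its y), 100 mm high, walls 4 mm, loose on a steel trolley below the table's front edge. Origin: centre of its underside, z up. Its rim is 65 mm below the table top and its near wall stands 10 to 60 mm back under the edge, so that what tips over the edge opposite it falls in.
- tumbler: Empty glass, 76 mm across, 90 mm high, standing on the table on the robot's right. Origin: centre of its base. A bystander.
- adapter: Aluminium record adapter, a low puck 38 mm across and 14 mm high, on the table on the robot's right, inside of the glass. Origin: centre of its underside. A bystander.
- headphones: Black headphones lying on the table on the robot's left, about 150 by 250 mm, 44 mm high. Origin: between the ear cups, at table height. A bystander.

How it is judged:
On the way:
1. the coaster lies on the table top, wholly clear of the mixer (its centre at least 65 mm in front of the mixer's face) (x of coaster in the frame of mixer above 0.19 m and x of coaster in the frame of table below 0 m and z of coaster in the frame of table above -0.006 m and angle between coaster's own z axis and vertical below 0.15 rad), for 0.1 s.
At the end, for the whole second after the job is handed in: The coaster lies at rest inside the tub; the mixer is within 10 mm, the tub within 30 mm and the glass, adapter and headphones within 20 mm of where they stood (x of coaster in the frame of tub between -0.16 and 0.16 m and y of coaster in the frame of tub between -0.13 and 0.13 m and z of coaster in the frame of tub between -0.02 and 0.095 m and linear speed of coaster below 0.02 m/s and distance of tub from where it was at the start of the episode below 0.03 m and distance of mixer from where it was at the start of the episode below 0.01 m and distance of each of tumbler, adapter, headphones from where it was at the start of the episode below 0.02 m); the robot touches nothing.
It fails at once if the robot presses on the coaster or the table with 15 N or more (contact force between any of the fingers, the arm and coaster above 15 N or contact force between any of the fingers, the arm and table above 15 N).
It fails at once if the coaster is lifted off the table (more than 25 mm) (z of coaster in the frame of table above 0.025 m).
It fails at once if the mixer is shifted by 10 mm or more (distance of mixer from where it was at the start of the episode above 0.01 m).
It fails at once if the glass, the adapter or the headphones are shifted by 20 mm or more, or the tub by 30 mm or more (distance of any of tumbler, adapter, headphones from where it was at the start of the episode above 0.02 m or distance of tub from where it was at the start of the episode above 0.03 m).
It also fails if it takes over 72 s, if anything falls off the work surface, if the arm or the gripper's body presses on something with over 40 N, if the wrist force passes 120 N, or if a joint passes its speed limit or range.

## Working session

There is one attempt and no reset: what is moved stays moved. The work goes in short steps, Python scripts to look and compute and a shell command to move; the robot and the scene stay as the last step left them, time stands still between calls to the robot, and variables do not carry over. Pictures are saved under pics/ and viewed, about 8 in all and at most 12, crops included, and the job is handed in when it is done.

```bash
mkdir -p pics; ls; python3 - <<'E'
from station import arm
import cv2,numpy as np,pickle
s=arm.state();print(s)
for n in("scene","top","wrist"):
    d=arm.snapshot(n);pickle.dump(d,open(f"pics/{n}0.pkl","wb"));cv2.imwrite(f"pics/{n}0.png",d["img"][:,:,::-1])
    print(n,d["K"].tolist(),{k:np.round(d[k],3).tolist() for k in d if k in("R","t","mount")})
E
```

```text
pics
{'time': 0.0, 'joint_pos': array([-1.45750415e+00,  2.07417186e-01,  1.54291024e+00, -3.03489011e-05,
        1.39346669e+00, -1.50477089e-01]), 'joint_velocities': array([ 0.00052242, -0.00111909,  0.00115062, -0.00050914, -0.00081683,
        0.00122999]), 'joint_torque': array([ 5.21143138e-04, -3.70876908e+01, -2.81418175e+01,  6.96751080e-02,
        3.61302076e-02, -1.83781467e-04]), 'tool_pos': array([ 0.14982037, -0.55435479,  0.21531309]), 'orientation': array([ 0.56196322, -0.56085687,  0.43045246, -0.42935717]), 'force': array([-0.2892358 , -0.70835864,  0.20591651]), 'ft_torque': array([ 0.00486428, -0.04914551, -0.02038341]), 'finger_gap': 0.09402692347232945}
scene [[462.083750207177, 0.0, 316.5303615917834], [0.0, 462.083750207177, 240.29213623352257], [0.0, 0.0, 1.0]] {'R': [[0.287, 0.958, -0.004], [0.748, -0.227, -0.623], [-0.598, 0.176, -0.782]], 't': [-0.173, -0.47, 1.288]}
top [[505.4599298885091, 0.0, 313.63342362884015], [0.0, 505.4599298885091, 240.51952743948266], [0.0, 0.0, 1.0]] {'R': [[0.013, -1.0, -0.021], [-0.984, -0.009, -0.178], [0.178, 0.023, -0.984]], 't': [0.014, 0.558, 1.11]}
wrist [[371.64829954431775, 0.0, 322.773316817634], [0.0, 371.64829954431775, 239.9038952590438], [0.0, 0.0, 1.0]] {'mount': [[1.0, 0.001, 0.0, -0.0], [-0.0, -0.27, 0.963, -0.168], [0.001, -0.963, -0.27, 0.078], [0.0, 0.0, 0.0, 1.0]]}
```

View pics/top0.png

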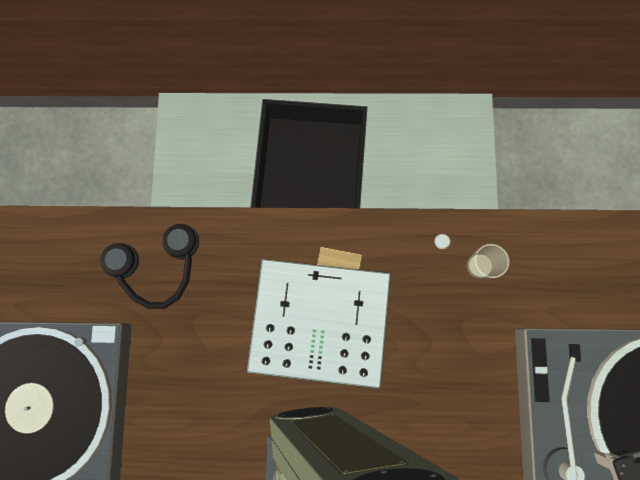

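View pics/scene0.png

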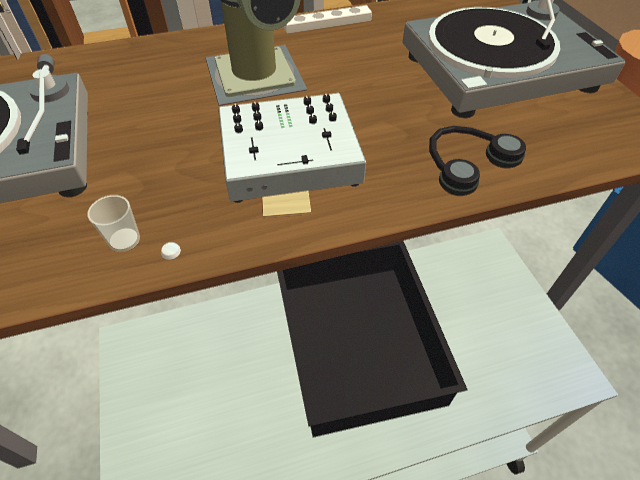

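The top view shows the coaster at about (340,258), the mixer front edge from (262,261) to (389,273), the table edge at row 208, and the tub opening from (252,207) to (367,107). In the scene view the coaster is at (287,203).

```bash
cat > h.py <<'E'
import cv2,numpy as np,pickle
L=lambda n:pickle.load(open(f"pics/{n}.pkl","rb"))
def plane(d,uv,z):
    uv=np.atleast_2d(uv).astype(float); r=np.c_[uv,np.ones(len(uv))]@np.linalg.inv(d["K"]).T@d["R"]
    c=-d["R"].T@d["t"]; return c+r*((z-c[2])/r[:,2])[:,None]
def proj(d,X):
    c=np.atleast_2d(X)@d["R"].T+d["t"];p=c@d["K"].T;return p[:,:2]/p[:,2:]
def tri(d1,p1,d2,p2):
    P=[d["K"]@np.c_[d["R"],d["t"]] for d in(d1,d2)]
    X=cv2.triangulatePoints(P[0],P[1],np.float64(p1).reshape(2,1),np.float64(p2).reshape(2,1)).ravel();return X[:3]/X[3]
def cloud(d):
    v,u=np.mgrid[:480,:640];z=d["range_z"];p=np.stack([u,v,np.ones_like(u)],-1)@np.linalg.inv(d["K"]).T*z[...,None]
    return (p-d["t"])@d["R"]
def coaster(d,roi):
    hsv=cv2.cvtColor(d["img"],cv2.COLOR_RGB2HSV);m=cv2.inRange(hsv,(10,60,150),(28,200,255))
    k=np.zeros_like(m);k[roi[1]:roi[3],roi[0]:roi[2]]=255;m&=k
    c=max(cv2.findContours(m,0,2)[0],key=cv2.contourArea);return c
E
python3 - <<'E'
from h import *
np.set_printoptions(precision=4,suppress=True)
T,S=L("top0"),L("scene0")
ct=coaster(T,(300,235,380,275));cs=coaster(S,(250,180,325,225))
for n,d,c in(("T",T,ct),("S",S,cs)):
    q=cv2.approxPolyDP(c,3,True)[:,0];print(n,cv2.contourArea(c),q.tolist());print(plane(d,q,0.004))
    C=cloud(d);m=cv2.drawContours(np.zeros((480,640),np.uint8),[c],-1,255,-1)>0;m=cv2.erode(m.astype(np.uint8),np.ones((3,3)))>0
    print("coaster z",np.median(C[m][:,2]))
C=cloud(T)
print("table z",np.median(C[225:245,220:300,2]),np.median(C[280:300,410:500,2]),np.median(C[215:230,380:420,2]),"panel",np.median(C[285:310,310:340,2]))
print("scene table z",np.median(cloud(S)[220:245,220:260,2]),"tub floor",np.median(C[160:190,290:340,2]))
g=cv2.cvtColor(T["img"],cv2.COLOR_RGB2GRAY).astype(int)
E=[]
for u in (220,400,450): 
    col=C[190:225,u,2];v=190+np.argmax(col>-0.04);E.append((u,v))
print("edge",E,plane(T,E,-0.004))
# mixer panel
m=((C[...,2]>0.05)&(C[...,2]<0.09)).astype(np.uint8);m[:,:200]=0;m[:,430:]=0;m[400:]=0
mm=max(cv2.findContours(m,0,2)[0],key=cv2.contourArea);b=cv2.boxPoints(cv2.minAreaRect(mm));print("mixer px",b.tolist());print(plane(T,b,0.074))
m=((C[...,2]>-0.09)&(C[...,2]<-0.055)&(C[...,0]>.3)).astype(np.uint8);ys=C[m>0];print("rim",m.sum(),ys.min(0),ys.max(0))
E
```

```text
T 631.0 [[320, 247], [317, 264], [358, 268], [360, 254]]
[[ 0.551   0.0055  0.004 ]
 [ 0.5101  0.0122  0.004 ]
 [ 0.5015 -0.0847  0.004 ]
 [ 0.535  -0.0895  0.004 ]]
coaster z 0.005299772567943236
S 920.5 [[308, 191], [262, 197], [263, 215], [309, 212]]
[[ 0.4936  0.013   0.004 ]
 [ 0.4823 -0.0855  0.004 ]
 [ 0.533  -0.0946  0.004 ]
 [ 0.5525 -0.0018  0.004 ]]
coaster z 0.002483847726889743
table z -0.002310743168959924 -0.002699858993873287 -0.002569178706843691 panel 0.07473733730022278
scene table z -0.005427108321817685 tub floor -0.1635158552090955
edge [(220, np.int64(207)), (400, np.int64(208)), (450, np.int64(209))] [[ 0.6491  0.2509 -0.004 ]
 [ 0.65   -0.1873 -0.004 ]
 [ 0.6484 -0.3077 -0.004 ]]
mixer px [[246.02052307128906, 372.1625061035156], [259.82806396484375, 257.0993957519531], [393.5426025390625, 273.1451110839844], [379.73504638671875, 388.2082214355469]]
[[ 0.2647  0.1611  0.074 ]
 [ 0.515   0.1393  0.074 ]
 [ 0.4821 -0.1586  0.074 ]
 [ 0.2357 -0.1256  0.074 ]]
rim 3207 [ 0.6672 -0.8689 -0.09  ] [ 1.273   0.9263 -0.0593]
```

```bash
python3 - <<'E'
from h import *
from station import arm
from scipy.spatial.transform import Rotation as R
np.set_printoptions(precision=4,suppress=True)
T,S=L("top0"),L("scene0");s=arm.state()
print(R.from_quat(s["orientation"],scalar_first=True).as_matrix(),s["force"])
p=[[252,207],[262,100],[367,106],[361,207]];print("tub outer rim",plane(T,p,-0.069))
p=[[280,270],[403,243],[466,389],[312,432]];print("scene",plane(S,p,-0.069))
# front corners by line intersection / triangulation
print(tri(T,[320,247],S,[309,212.5]),tri(T,[361,254],S,[263,215.5]))
cv2.imwrite("pics/c.png",np.hstack([cv2.resize(T["img"][235:285,290:390],None,fx=4,fy=6),cv2.resize(S["img"][180:230,240:340],None,fx=4,fy=6)])[:,:,::-1])
E
```

```text
[[ 0.2607 -0.0002  0.9654]
 [-0.9654  0.0018  0.2607]
 [-0.0018 -1.      0.0003]] [-0.4297 -0.0402 -0.3999]
tub outer rim [[ 0.6659  0.1823 -0.069 ]
 [ 0.9604  0.1656 -0.069 ]
 [ 0.9442 -0.1146 -0.069 ]
 [ 0.668  -0.0976 -0.069 ]]
scene [[ 0.626  -0.0865 -0.069 ]
 [ 0.634   0.1843 -0.069 ]
 [ 0.9612  0.1604 -0.069 ]
 [ 0.9531 -0.1136 -0.069 ]]
[ 0.551   0.0025 -0.    ] [ 0.5348 -0.0933  0.0042]
```

View pics/c.png

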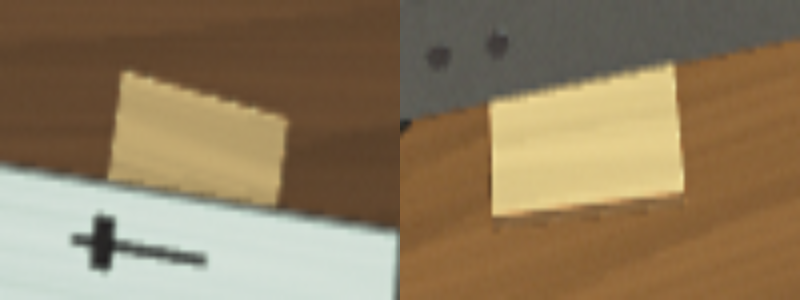

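The crops confirm it: the front corners of the coaster are at about (0.551,0.002) and (0.535,-0.092), and its top is at z≈0.004. The edge is at x≈0.649, and the tub is centred at y≈+0.04.

```bash
python3 -m handwheel '[-22,0,28,0,0,0,0.5, -22,0,28,0,0,0,0.5, -22,0,28,0,0,0,0.5, -22,0,28,0,0,0,0.5, -22,0,28,0,0,0,0.5, -22,0,28,0,0,0,0.5, -22,0,28,0,0,0,0.5, -22,0,28,0,0,0,0.5]'
```

```text
time: 0.82
tool_pos: [0.3217, -0.3218, 0.2119]
orientation: [0.559, -0.558, 0.436, -0.432]
force: [0.6, -0.5, -1.0]
finger_gap: 0.0479
```

```bash
python3 -m handwheel '[-22,0,28,0,0,0,0.5, -22,0,28,0,0,0,0.5, -22,0,28,0,0,0,0.5, -22,0,28,0,0,0,0.5, -22,0,28,0,0,0,0.5, -22,0,28,0,0,0,0.5, -22,0,28,0,0,0,0.5, 0,0,0,0,0,0,0.5]'; python3 -m handwheel '[0,0,0,0,0.1,0,0.5, 0,0,0,0,0.1,0,0.5, 0,0,0,0,0.1,0,0.5, 0,0,0,0,0.1,0,0.5, 0,0,0,0,0,0,0.5]'; cat >> h.py <<'E'
def go(x,y,yaw):
    from station import arm
    from scipy.spatial.transform import Rotation as R
    s=arm.state();M=R.from_quat(s["orientation"],scalar_first=True).as_matrix()
    d=M.T@np.array([x-s["tool_pos"][0],y-s["tool_pos"][1],0]);cy=np.arctan2(M[1,2],M[0,2])
    want=np.array([[np.sin(yaw),0,np.cos(yaw)],[-np.cos(yaw),0,np.sin(yaw)],[0,-1,0]])
    print("pos",np.round(s["tool_pos"],4),"yaw",round(cy,3),"shift mm",np.round(d*1000,1),"turn",np.round(R.from_matrix(M.T@want).as_rotvec(),3),"F",np.round(s["force"],2))
E
python3 -c "
from h import *;go(.524,-.047,-.16)"
```

```text
time: 1.48
tool_pos: [0.4802, -0.1069, 0.2112]
orientation: [0.561, -0.558, 0.434, -0.431]
force: [-0.8, 0.2, 0.5]
finger_gap: 0.0474
time: 1.9
tool_pos: [0.4793, -0.104, 0.2091]
orientation: [0.46, -0.46, 0.541, -0.534]
force: [-0.1, 0.1, -0.2]
finger_gap: 0.047
pos [ 0.4793 -0.104   0.2091] yaw -0.155 shift mm [-63.2   0.1  35.3] turn [ 0.008  0.005 -0.006] F [-0.06  0.12 -0.19]
```

```bash
python3 -m handwheel '[-31,0,17.5,0.008,0,-0.006,0.5, -31,0,17.5,0,0,0,0.5, 0,35,0,0,0,0,0.5, 0,35,0,0,0,0,0.5, 0,35,0,0,0,0,0.5, 0,35,0,0,0,0,0.5, 0,0,0,0,0,0,0.5, 0,0,0,0,0,0,0.5]'; python3 - <<'E'
from h import *;from station import arm
go(.524,-.047,-.16)
d=arm.snapshot("scene");pickle.dump(d,open("pics/scene1.pkl","wb"))
cv2.imwrite("pics/s1.png",cv2.resize(d["img"][60:260,180:420],None,fx=3,fy=3)[:,:,::-1])
E
```

```text
time: 2.57
tool_pos: [0.528, -0.0513, 0.0675]
orientation: [-0.465, 0.463, -0.531, 0.537]
force: [0.3, -0.7, 0.8]
finger_gap: 0.0472
pos [ 0.528  -0.0513  0.0675] yaw -0.139 shift mm [-3.7 -0.1 -4.6] turn [-0.009  0.021  0.003] F [ 0.27 -0.69  0.8 ]
```

View pics/s1.png

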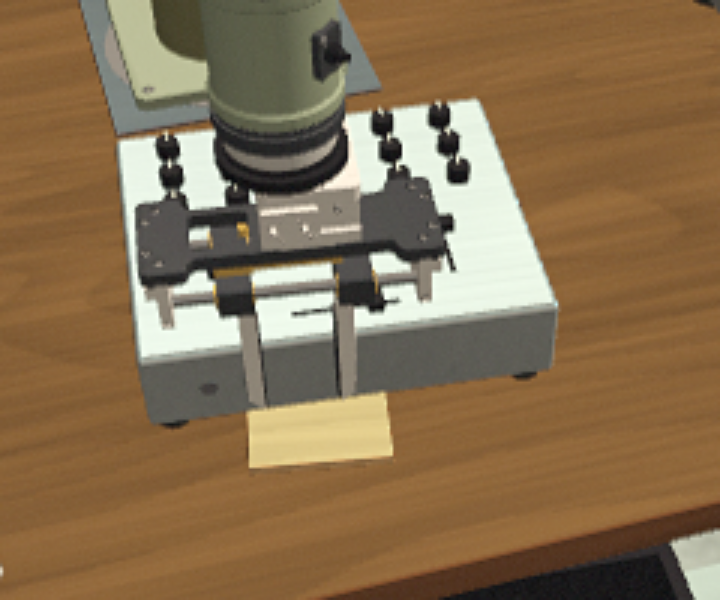

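Both fingers hang above the visible strip of the coaster (crop pixels about (255,400) and (345,393)), clear of the mixer face. Next I descend gently.

```bash
python3 -m handwheel '[-4,13,-3,0,0.02,0,0.5, 0,13,0,0,0,0,0.5, 0,12,0,0,0,0,0.5, 0,0,0,0,0,0,0.5]'; python3 -m handwheel '[0,1,0,0,0,0,0.5, 0,1,0,0,0,0,0.5, 0,1,0,0,0,0,0.5, 0,1,0,0,0,0,0.5, 0,1,0,0,0,0,0.5]'; python3 -c "
from h import *;go(.524,-.047,-.16)"
```

```text
time: 2.95
tool_pos: [0.532, -0.0498, 0.0376]
orientation: [-0.463, 0.455, -0.531, 0.545]
force: [-0.5, 0.5, -0.6]
finger_gap: 0.0469
time: 3.37
tool_pos: [0.5372, -0.0516, 0.0386]
orientation: [-0.465, 0.453, -0.527, 0.548]
force: [-0.2, -0.0, -0.5]
finger_gap: 0.047
pos [ 0.5372 -0.0516  0.0386] yaw -0.158 shift mm [ -2.5  -0.5 -13.8] turn [-0.034  0.002  0.006] F [-0.15 -0.03 -0.48]
```

```bash
python3 -m handwheel '[0,0,0,0,0,0,0.5, 0,0,0,0,0,0,0.5, 0,0,0,0,0,0,0.5]'; python3 -c "
from h import *;go(.524,-.047,-.16)"; python3 -m handwheel '[-2,2,-14,-0.034,0,0.006,0.5]';python3 -c "
from h import *;go(.524,-.047,-.16)"; python3 -m handwheel '[0,2,0,0,0,0,0.5]';python3 -c "
from h import *;go(.524,-.047,-.16)"
```

```text
time: 3.62
tool_pos: [0.5376, -0.0517, 0.039]
orientation: [-0.465, 0.452, -0.527, 0.549]
force: [-0.3, -0.5, 0.6]
finger_gap: 0.0471
pos [ 0.5376 -0.0517  0.039 ] yaw -0.158 shift mm [ -2.5  -0.5 -14.2] turn [-0.035  0.002  0.006] F [-0.26 -0.54  0.59]
time: 3.7
tool_pos: [0.5256, -0.048, 0.0374]
orientation: [-0.46, 0.458, -0.537, 0.539]
force: [-0.2, 0.1, 0.4]
finger_gap: 0.047
pos [ 0.5256 -0.048   0.0374] yaw -0.158 shift mm [-0.7 -0.  -1.7] turn [-0.004  0.002 -0.   ] F [-0.2   0.15  0.37]
time: 3.78
tool_pos: [0.5243, -0.0475, 0.0349]
orientation: [-0.459, 0.459, -0.538, 0.538]
force: [0.1, -0.3, 0.2]
finger_gap: 0.047
pos [ 0.5243 -0.0475  0.0349] yaw -0.158 shift mm [-0.5 -0.  -0.4] turn [-0.001  0.002 -0.   ] F [ 0.07 -0.28  0.19]
```

```bash
python3 -m handwheel '[0,2,0,0,0,0,0.5, 0,2,0,0,0,0,0.5, 0,2,0,0,0,0,0.5]';python3 -c "
from h import *;go(.524,-.047,-.16)"; python3 -m handwheel '[0,2,0,0,0,0,0.5, 0,1,0,0,0,0,0.5, 0,1,0,0,0,0,0.5, 0,1,0,0,0,0,0.5]';python3 -c "
from h import *;go(.524,-.047,-.16)"
```

```text
time: 4.03
tool_pos: [0.5253, -0.0478, 0.0285]
orientation: [-0.46, 0.458, -0.537, 0.539]
force: [0.0, 1.3, 0.1]
finger_gap: 0.0472
pos [ 0.5253 -0.0478  0.0285] yaw -0.158 shift mm [-0.6 -0.  -1.4] turn [-0.004  0.002  0.   ] F [0.02 1.28 0.08]
time: 4.37
tool_pos: [0.5256, -0.0479, 0.0224]
orientation: [-0.46, 0.458, -0.537, 0.539]
force: [0.4, 0.6, -0.6]
finger_gap: 0.0466
pos [ 0.5256 -0.0479  0.0224] yaw -0.158 shift mm [-0.7 -0.  -1.7] turn [-0.004  0.002  0.   ] F [ 0.4   0.59 -0.55]
```

```bash
for i in 1; do python3 -m handwheel '[0,1,0,0,0,0,0.5, 0,1,0,0,0,0,0.5]'; done; python3 -m handwheel '[0,0.7,0,0,0,0,0.5, 0,0.7,0,0,0,0,0.5]'
```

```text
time: 4.53
tool_pos: [0.5257, -0.048, 0.0202]
orientation: [-0.46, 0.458, -0.537, 0.539]
force: [-0.0, -0.4, -0.2]
finger_gap: 0.047
time: 4.7
tool_pos: [0.5258, -0.048, 0.0187]
orientation: [-0.46, 0.458, -0.537, 0.539]
force: [-0.3, -0.5, 0.1]
finger_gap: 0.047
```

```bash
python3 -m handwheel '[0,0.7,0,0,0,0,0.5, 0,0.7,0,0,0,0,0.5]'
```

```text
time: 4.87
tool_pos: [0.5258, -0.048, 0.0172]
orientation: [-0.46, 0.458, -0.537, 0.539]
force: [-0.2, 0.2, -0.1]
finger_gap: 0.0472
```

```bash
python3 -m handwheel '[0,0.7,0,0,0,0,0.5, 0,0.5,0,0,0,0,0.5]'
```

```text
time: 5.03
tool_pos: [0.5258, -0.048, 0.0159]
orientation: [-0.46, 0.458, -0.537, 0.539]
force: [-0.3, -0.6, -0.4]
finger_gap: 0.0474
```

```bash
python3 -m handwheel '[0,0.6,0,0,0,0,0.5]'
```

```text
time: 5.12
tool_pos: [0.5259, -0.048, 0.0153]
orientation: [-0.46, 0.458, -0.537, 0.539]
force: [-0.2, 0.2, 0.6]
finger_gap: 0.0472
```

```bash
python3 -m handwheel '[0,0.6,0,0,0,0,0.5]'
```

```text
time: 5.2
tool_pos: [0.526, -0.048, 0.015]
orientation: [-0.46, 0.458, -0.537, 0.539]
force: [-2.4, 0.7, 7.3]
finger_gap: 0.0469
```

```bash
python3 -m handwheel '[0,0,0,0,0,0,0.5]'
```

```text
time: 5.28
tool_pos: [0.5261, -0.048, 0.0152]
orientation: [-0.46, 0.458, -0.537, 0.539]
force: [0.6, -0.2, -0.1]
finger_gap: 0.0468
```

```bash
python3 -m handwheel '[0,0.2,2,0,0,0,0.5]'
```

```text
time: 5.37
tool_pos: [0.5278, -0.0483, 0.0151]
orientation: [-0.46, 0.458, -0.537, 0.539]
force: [-0.8, 0.3, 1.4]
finger_gap: 0.0468
```

```bash
python3 -m handwheel '[0,0.4,1,0,0,0,0.5, 0,0.4,2,0,0,0,0.5]'
```

```text
time: 5.53
tool_pos: [0.5311, -0.0488, 0.015]
orientation: [-0.46, 0.458, -0.537, 0.539]
force: [-1.5, -0.5, 3.1]
finger_gap: 0.0471
```

```bash
python3 -m handwheel '[0,0.4,3,0,0,0,0.5, 0,0.4,3,0,0,0,0.5, 0,0.4,3,0,0,0,0.5]'; python3 - <<'E'
from h import *;from station import arm
go(.524,-.047,-.16)
for n in("scene","top"):
    d=arm.snapshot(n);pickle.dump(d,open(f"pics/{n}2.pkl","wb"))
    c=coaster(d,(300,220,380,275) if n=="top" else (240,180,335,235));q=cv2.approxPolyDP(c,2.5,True)[:,0];print(q.tolist(),plane(d,q,.004).round(3).tolist())
E
```

```text
time: 5.78
tool_pos: [0.5412, -0.0505, 0.015]
orientation: [-0.46, 0.458, -0.536, 0.539]
force: [-2.7, 0.2, 5.3]
finger_gap: 0.0472
pos [ 0.5412 -0.0505  0.015 ] yaw -0.158 shift mm [ -0.7  -0.1 -17.6] turn [-0.005  0.002  0.   ] F [-2.67  0.19  5.33]
[[308, 191], [301, 192], [302, 211], [298, 215], [295, 214], [293, 192], [271, 196], [272, 218], [266, 215], [263, 197], [263, 220], [312, 218]] [[0.494, 0.013, 0.004], [0.492, -0.002, 0.004], [0.546, -0.015, 0.004], [0.554, -0.026, 0.004], [0.549, -0.031, 0.004], [0.487, -0.019, 0.004], [0.485, -0.066, 0.004], [0.546, -0.079, 0.004], [0.535, -0.089, 0.004], [0.483, -0.083, 0.004], [0.546, -0.098, 0.004], [0.57, -0.0, 0.004]]
[[319, 252], [319, 260], [352, 268], [359, 266], [352, 257], [334, 254], [329, 257]] [[0.539, 0.008, 0.004], [0.52, 0.008, 0.004], [0.501, -0.071, 0.004], [0.506, -0.087, 0.004], [0.528, -0.071, 0.004], [0.534, -0.028, 0.004], [0.527, -0.016, 0.004]]
```

```bash
python3 -m handwheel '[0,0.35,4,0,0,0,0.5, 0,0.35,4,0,0,0,0.5, 0,0.35,4,0,0,0,0.5, 0,0.35,4,0,0,0,0.5]'
```

```text
time: 6.22
tool_pos: [0.5583, -0.0532, 0.015]
orientation: [-0.46, 0.458, -0.536, 0.539]
force: [-1.9, -0.9, 5.8]
finger_gap: 0.0466
```

```bash
python3 -m handwheel '[-2,0.35,4,0,0,0,0.5, -3,0.35,4,0,0,0,0.5, -4,0.35,4,0,0,0,0.5, -4,0.35,3,0,0,0,0.5, -4,0.35,3,0,0,0,0.5]'
```

```text
time: 6.63
tool_pos: [0.581, -0.0413, 0.0151]
orientation: [-0.46, 0.458, -0.535, 0.54]
force: [-1.6, -1.8, 5.8]
finger_gap: 0.0469
```

```bash
python3 -m handwheel '[-4,0.35,3,0,0,0,0.5, -4,0.35,3,0,0,0,0.5, -4,0.35,3,0,0,0,0.5, -4,0.35,3,0,0,0,0.5, -4,0.35,3,0,0,0,0.5]'; python3 - <<'E'
from h import *;from station import arm
go(.624,.03,-.16)
for n in("scene","top"):
    d=arm.snapshot(n);pickle.dump(d,open(f"pics/{n}3.pkl","wb"))
cv2.imwrite("pics/s3.png",cv2.resize(d["img"][180:300,230:390] if 0 else L("scene3")["img"][120:280,220:380],None,fx=4,fy=3.5)[:,:,::-1])
E
```

```text
time: 7.05
tool_pos: [0.6017, -0.0249, 0.0151]
orientation: [-0.46, 0.459, -0.534, 0.542]
force: [-1.8, -1.7, 4.5]
finger_gap: 0.0473
pos [ 0.6017 -0.0249  0.0151] yaw -0.157 shift mm [-57.7  -0.2  13.4] turn [-0.009  0.003  0.006] F [-1.82 -1.67  4.52]
```

View pics/s3.png

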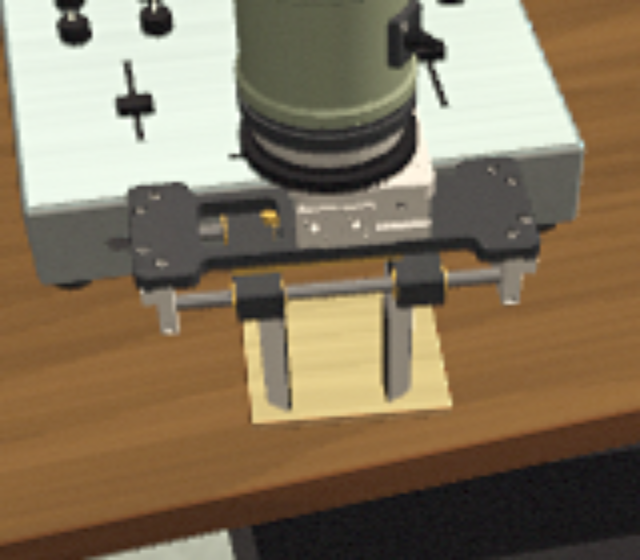

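The coaster follows the fingers: its front corners are at crop (253,423) and (450,405), and it is clear of the mixer and short of the edge. Next I slide it sideways toward the tub's centre and square it up.

```bash
python3 -m handwheel '[-4,0.35,0.5,0,-0.012,0,0.5, -5,0.35,0.5,0,-0.012,0,0.5, -5,0.35,0.5,0,-0.012,0,0.5, -5,0.35,0.5,0,-0.012,0,0.5, -5,0.35,0.5,0,-0.012,0,0.5, -5,0.35,0.5,0,-0.012,0,0.5]'; python3 -c "
from h import *;go(.616,.03,-.0)"
```

```text
time: 7.65
tool_pos: [0.6117, 0.0008, 0.0153]
orientation: [-0.48, 0.479, -0.513, 0.527]
force: [-1.4, -1.8, 5.4]
finger_gap: 0.0469
pos [0.6117 0.0008 0.0153] yaw -0.081 shift mm [-29.5  -0.3   1.9] turn [-0.016 -0.081  0.012] F [-1.44 -1.85  5.38]
```

```bash
python3 -m handwheel '[-5,0.35,0,-0.002,-0.012,0.002,0.5, -5,0.35,0,-0.002,-0.012,0.002,0.5, -5,0.35,0,-0.002,-0.012,0.002,0.5, -5,0.35,0.5,-0.002,-0.012,0.002,0.5, -5,0.35,0.5,-0.002,-0.012,0.002,0.5, -3,0.35,0,-0.002,-0.012,0.002,0.5]'; python3 - <<'E'
from h import *;from station import arm
go(.616,.03,0)
for n in("scene","top"):
    d=arm.snapshot(n);pickle.dump(d,open(f"pics/{n}4.pkl","wb"))
S=L("scene4");T=L("top4")
cv2.imwrite("pics/s4.png",np.hstack([cv2.resize(S["img"][150:270,240:400],None,fx=2.5,fy=4),cv2.resize(T["img"][190:310,240:400],None,fx=2.5,fy=4)])[:,:,::-1])
c=coaster(S,(270,180,380,250));q=cv2.approxPolyDP(c,2.5,True)[:,0];print(q.tolist(),plane(S,q,.004).round(3).tolist())
E
```

```text
time: 8.15
tool_pos: [0.6165, 0.0277, 0.0151]
orientation: [-0.5, 0.498, -0.498, 0.504]
force: [-0.6, -2.5, 5.9]
finger_gap: 0.0469
pos [0.6165 0.0277 0.0151] yaw -0.003 shift mm [-2.3 -0.  -0.5] turn [-0.008 -0.003  0.004] F [-0.57 -2.52  5.87]
[[379, 229], [361, 234], [351, 217], [350, 228], [344, 232], [340, 203], [326, 206], [321, 213], [322, 236], [319, 238], [313, 231], [312, 211], [299, 212], [302, 225], [319, 248], [314, 249], [379, 234]] [[0.637, 0.12, 0.004], [0.639, 0.081, 0.004], [0.591, 0.077, 0.004], [0.618, 0.065, 0.004], [0.624, 0.05, 0.004], [0.547, 0.068, 0.004], [0.547, 0.037, 0.004], [0.562, 0.021, 0.004], [0.621, 0.005, 0.004], [0.624, -0.002, 0.004], [0.604, -0.008, 0.004], [0.552, 0.005, 0.004], [0.546, -0.022, 0.004], [0.582, -0.025, 0.004], [0.648, -0.009, 0.004], [0.648, -0.019, 0.004], [0.649, 0.115, 0.004]]
```

View pics/s4.png

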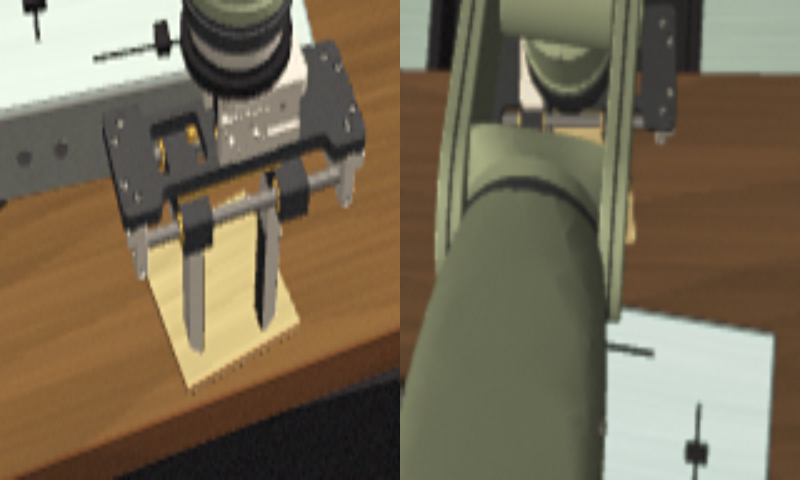

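```bash
python3 -m handwheel '[0,0.35,3,0,0.02,0,0.5, 0,0.35,3,0,0.02,0,0.5, 0,0.35,3,0,0.02,0,0.5, 0,0.35,2,0,0.02,0,0.5, 0,0,0,0,0,0,0.5]';python3 -m handwheel '[0,-1,0,0,0,0,0.5, 0,-5,0,0,0,0,0.5, 0,-20,0,0,0,0,0.5, 0,-20,0,0,0,0,0.5, 0,-20,0,0,0,0,0.5, 0,0,0,0,0,0,0.5]'; python3 -c "
from h import *;go(.528,.032,-.0)"
```

```text
time: 8.67
tool_pos: [0.626, 0.0286, 0.0151]
orientation: [-0.478, 0.478, -0.52, 0.522]
force: [-0.5, -1.2, 2.5]
finger_gap: 0.0472
time: 9.17
tool_pos: [0.6191, 0.0301, 0.0763]
orientation: [0.476, -0.481, 0.524, -0.518]
force: [0.4, 0.8, 0.6]
finger_gap: 0.0471
pos [0.6191 0.0301 0.0763] yaw -0.084 shift mm [  5.8   1.1 -90.9] turn [ 0.012 -0.084 -0.   ] F [0.43 0.82 0.58]
```

```bash
python3 -m handwheel '[2,0,-30,0.012,-0.04,0,0.5, 2,0,-30,0,-0.04,0,0.5, 0,0,-30,0,0,0,0.5, 0,0,0,0,0,0,0.5, 0,0,0,0,0,0,0.5]'; python3 - <<'E'
from h import *;from station import arm
go(.528,.032,0)
d=arm.snapshot("scene");pickle.dump(d,open("pics/scene5.pkl","wb"))
cv2.imwrite("pics/s5.png",cv2.resize(d["img"][150:270,240:400],None,fx=5,fy=5)[:,:,::-1])
E
```

```text
time: 9.58
tool_pos: [0.5209, 0.031, 0.0693]
orientation: [0.498, -0.502, 0.503, -0.497]
force: [0.6, -0.3, -0.0]
finger_gap: 0.0475
pos [0.5209 0.031  0.0693] yaw 0.0 shift mm [-1.  -0.1  7.1] turn [ 0.009  0.    -0.002] F [ 0.58 -0.28 -0.04]
```

View pics/s5.png

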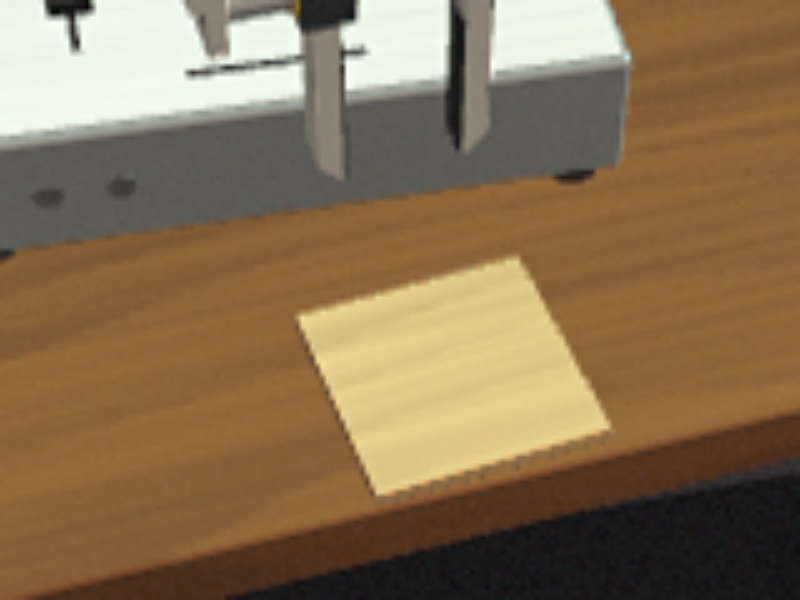

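The coaster is fully visible, with its corners at crop (298,316), (518,257), (608,430) and (378,495). It is almost square to the edge.

```bash
python3 - <<'E'
from h import *
S=L("scene5");f=lambda q:np.array(q)/5+[240,150]
P=plane(S,f([[298,316],[518,257],[608,430],[378,495]]),.004);print(P.round(4),P.mean(0).round(4))
print("sides",[round(np.linalg.norm(P[i]-P[i-1]),4) for i in range(4)])
print("mixer bottom edge z=.010",plane(S,f([[0,248],[330,205],[622,160]]),.010).round(3)," edge",plane(S,f([[30,598],[790,418]]),-.004).round(3))
# overlay of finger tips
print(proj(S,[[.521,.031-.03,.058],[.521,.031+.03,.058]])*1)
E
```

```text
[[ 0.5501 -0.0212  0.004 ]
 [ 0.5448  0.0763  0.004 ]
 [ 0.6441  0.0801  0.004 ]
 [ 0.6487 -0.0163  0.004 ]] [0.5969 0.0297 0.004 ]
sides [np.float64(0.0988), np.float64(0.0977), np.float64(0.0993), np.float64(0.0965)]
mixer bottom edge z=.010 [[ 0.482 -0.132  0.01 ]
 [ 0.498  0.007  0.01 ]
 [ 0.509  0.136  0.01 ]]  edge [[ 0.652 -0.155 -0.004]
 [ 0.654  0.155 -0.004]]
[[305.5446538  182.60947358]
 [333.85123035 176.5803701 ]]
```

```bash
python3 -m handwheel '[-1,10,2,0.009,0,-0.002,0.5, 0,13,0,0,0,0,0.5, 0,10,0,0,0,0,0.5, 0,3,0,0,0,0,0.5, 0,2,0,0,0,0,0.5]'; python3 -c "
from h import *;go(.524,.032,-.0)"
```

```text
time: 10.05
tool_pos: [0.5273, 0.032, 0.0288]
orientation: [0.501, -0.499, 0.499, -0.501]
force: [-0.4, 0.6, 0.1]
finger_gap: 0.0469
pos [0.5273 0.032  0.0288] yaw 0.0 shift mm [-0.  -0.  -3.3] turn [-0.003  0.    -0.   ] F [-0.44  0.64  0.1 ]
```

```bash
python3 -m handwheel '[0,3,-3,-0.003,0,0,0.5, 0,3,0,0,0,0,0.5, 0,2,0,0,0,0,0.5, 0,2,0,0,0,0,0.5, 0,1,0,0,0,0,0.5, 0,1,0,0,0,0,0.5, 0,1,0,0,0,0,0.5]'; python3 -c "
from h import *;go(.524,.032,-.0)"
```

```text
time: 10.63
tool_pos: [0.5264, 0.0317, 0.0154]
orientation: [-0.5, 0.5, -0.499, 0.501]
force: [0.8, -0.4, 0.1]
finger_gap: 0.047
pos [0.5264 0.0317 0.0154] yaw -0.0 shift mm [-0.3 -0.  -2.4] turn [-0.002 -0.     0.   ] F [ 0.85 -0.35  0.07]
```

```bash
python3 -m handwheel '[0,1,0,-0.002,0,0,0.5, 0,1,0,0,0,0,0.5, 0,1,0,0,0,0,0.5, 0,1,0,0,0,0,0.5, 0,0,0,0,0,0,0.5]'; python3 -c "
from h import *;go(.524,.032,-.0)"
```

```text
time: 11.05
tool_pos: [0.5268, 0.0316, 0.0115]
orientation: [-0.5, 0.5, -0.5, 0.5]
force: [-0.1, -0.1, -0.8]
finger_gap: 0.0472
pos [0.5268 0.0316 0.0115] yaw 0.0 shift mm [-0.4 -0.  -2.8] turn [-0.001  0.     0.   ] F [-0.08 -0.1  -0.81]
```

```bash
python3 -m handwheel '[0,0.8,2,0,0,0,0.5, 0,0,3,0,0,0,0.5, 0,0,3,0,0,0,0.5, 0,0,3,0,0,0,0.5, 0,0,3,0,0,0,0.5, 0,0,3,0,0,0,0.5, 0,0,3,0,0,0,0.5]'; python3 - <<'E'
from h import *;from station import arm
go(.6,.032,0)
d=arm.snapshot("scene");pickle.dump(d,open("pics/scene6.pkl","wb"))
cv2.imwrite("pics/s6.png",cv2.resize(d["img"][150:270,240:400],None,fx=5,fy=5)[:,:,::-1])
E
```

```text
time: 11.63
tool_pos: [0.5485, 0.0317, 0.0105]
orientation: [-0.5, 0.5, -0.5, 0.5]
force: [-0.4, -0.0, 0.6]
finger_gap: 0.0471
pos [0.5485 0.0317 0.0105] yaw 0.0 shift mm [-0.3  0.  51.5] turn [-0.001  0.     0.   ] F [-0.42 -0.    0.62]
```

View pics/s6.png

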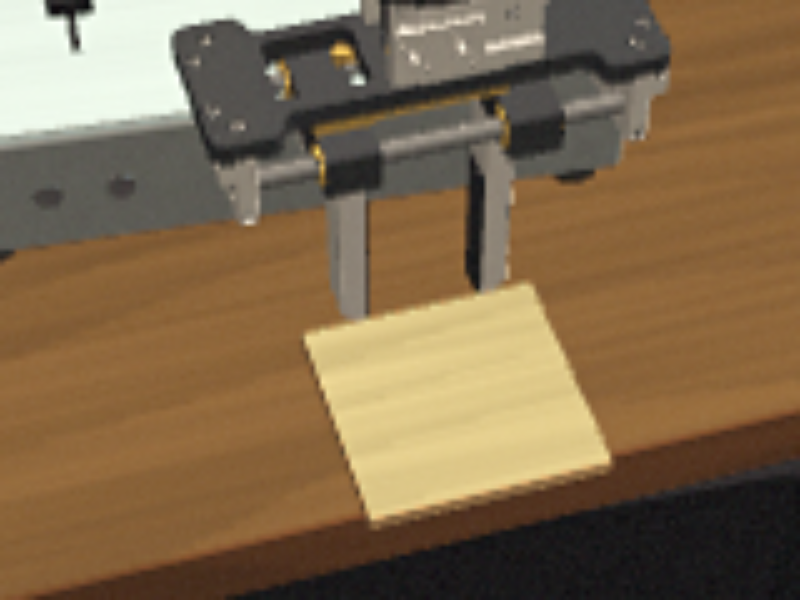

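The fingers sit behind the rear edge (crop (350,315) and (487,290)) and the coaster is already moving, with its front a little over the edge.

```bash
python3 -m handwheel '[0,0,4,0,0,0,0.5, 0,0,4,0,0,0,0.5, 0,0,4,0,0,0,0.5, 0,0,4,0,0,0,0.5, 0,0,4,0,0,0,0.5, 0,0,4,0,0,0,0.5, 0,0,4,0,0,0,0.5]'
```

```text
time: 12.27
tool_pos: [0.5797, 0.0316, 0.0105]
orientation: [-0.5, 0.5, -0.5, 0.5]
force: [-0.4, -0.2, 0.2]
finger_gap: 0.0472
```

```bash
python3 -m handwheel '[0,0,6,0,0,0,0.5, 0,0,8,0,0,0,0.5, 0,0,10,0,0,0,0.5, 0,0,10,0,0,0,0.5, 0,0,10,0,0,0,0.5, 0,0,10,0,0,0,0.5, 0,0,0,0,0,0,0.5]'; python3 - <<'E'
from h import *;from station import arm
go(.6,.032,0)
d=arm.snapshot("scene");pickle.dump(d,open("pics/scene7.pkl","wb"))
cv2.imwrite("pics/s7.png",d["img"][:,:,::-1])
E
```

```text
time: 12.85
tool_pos: [0.6404, 0.0315, 0.0107]
orientation: [-0.501, 0.499, -0.499, 0.501]
force: [-0.2, 0.5, -0.0]
finger_gap: 0.0468
pos [0.6404 0.0315 0.0107] yaw -0.0 shift mm [ -0.5  -0.1 -40.4] turn [-0.003 -0.     0.   ] F [-0.24  0.52 -0.02]
```

View pics/s7.png

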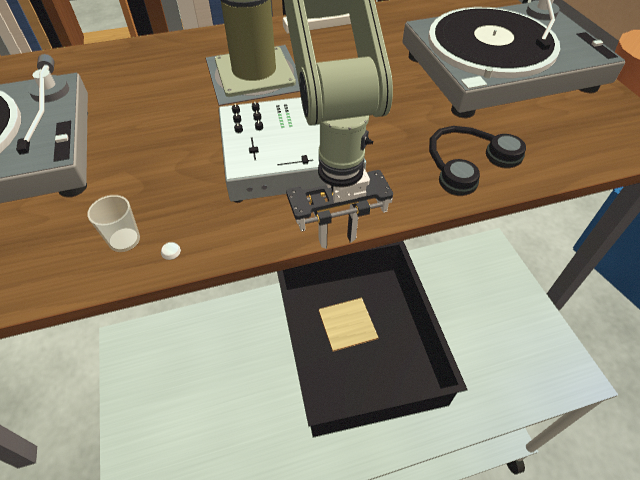

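The coaster lies flat in the tub at (348,324), and nothing else looks moved. I'll lift away, check, and hand in.

```bash
python3 -m handwheel '[0,-5,0,0,0,0,0.5, 0,-25,0,0,0,0,0.5, 0,-30,0,0,0,0,0.5, 0,-30,0,0,0,0,0.5, 0,0,0,0,0,0,0.5, 0,0,0,0,0,0,0.5]'; python3 - <<'E'
from h import *;from station import arm
d=arm.snapshot("scene");A,B=L("scene0")["img"].astype(int),d["img"].astype(int)
D=np.abs(A-B).sum(2)>90
for n,(x0,y0,x1,y1) in dict(tumbler=(85,190,142,255),adapter=(155,238,185,262),phones=(425,120,530,198),mixer_front=(222,165,270,205),tub_front=(305,365,470,440)).items(): print(n,"changed px",D[y0:y1,x0:x1].sum())
p7=L("scene7")["img"].astype(int);print("coaster moved px",(np.abs(p7-B).sum(2)>90)[290:360,300:400].sum())
print(plane(d,[348,324],-.16),arm.state()["force"].round(2),arm.state()["tool_pos"]);print(arm.hand_in())
E
```

```text
time: 13.4
tool_pos: [0.6338, 0.0321, 0.1012]
orientation: [0.498, -0.502, 0.502, -0.498]
force: [-0.3, -0.4, -0.9]
finger_gap: 0.047
tumbler changed px 0
adapter changed px 0
phones changed px 0
mixer_front changed px 66
tub_front changed px 0
coaster moved px 0
[[ 0.73914874  0.02724781 -0.16      ]] [0.35 0.23 1.24] [0.6347702  0.03208228 0.10190972]
the job is handed in; nothing more can be done
None
```

The coaster is in the tub and the job is handed in at about 13.5 s. I drew the coaster out from under the mixer with two fingertips and slid it across in line with the tub. I then pushed it over the edge from behind with the fingertips about 3 mm above the table. The pressing force read about 3 to 6 N while sliding and 7.3 N at first touch; I only saw it at the end of each call, so a brief peak between readings would not show.

**Last checks:**
- The coaster lay flat and still in the tub at about (0.74, 0.03).
- The glass, adapter, headphones and tub front showed no changed pixels in the camera image.
- The patch over the mixer's front showed 66 changed pixels. I put these down to the corner where that patch overlaps the coaster's old place, but did not check this separately.
- The hand was lifted about 90 mm clear. The last force reading was about 1.2 N, roughly noise level.

No check failed. The two cameras disagreed by about 3 mm on the table height, so I took it from the fingertip contact instead, which put it at about -4 mm.

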